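# Slide the tasting candles home into the candle rest

### The job

Push the two red candle glasses along the table with the fingertips, one into each bay of the pale wooden candle rest (either glass in either bay), until each stands upright against the rest's back bar. Slide them steadily from the outside: do not lift, tip or flick them, take them between the fingers or reach into them. Leave the champagne cork, the matchbox and the silver tasting cup where they are.

Things in the scene. Friction and masses are not known exactly. Their poses are not given: they have to be found in the camera images.
- votive_1: red candle glass, an upright round tumbler, 68 mm across and 70 mm tall (62 mm across at the foot), hollow from 8 mm up, about 0.16 kg; origin at the centre of its underside, z up. It slides on the table and stays upright when pushed at 15 to 40 mm height. The two glasses are alike.
- votive_2: red candle glass, an upright round tumbler, 68 mm across and 70 mm tall (62 mm across at the foot), hollow from 8 mm up, about 0.16 kg; origin at the centre of its underside, z up. It slides on the table and stays upright when pushed at 15 to 40 mm height. The two glasses are alike.
- candle_rest: pale wooden candle rest fixed to the table, 26 mm high, 254 mm wide: a straight back bar 22 mm thick and four slats that form two flared, floorless bays open to the robot. Origin on the table, middle of the bar's front face; x points out of its back (glasses are pushed along +x), y left, z up. Slats reach 50 mm before the bar; a bay is 81 mm wide where the glass's centre stands, 95 mm at its mouth.
- bay_left (a point): point on the table in the left bay (70 mm along the rest's +y, 34 mm in front of the back bar) where the centre of a glass stands when it touches the bar; axes as the rest's. A glass may end up 1 mm farther in and 3 mm to either side.
- bay_right (a point): the same point of the right bay (70 mm along the rest's -y); axes as the rest's
- champagne_cork: champagne cork standing upright, 32 mm across, 49 mm tall, light; origin at the centre of its underside. Leave it.
- matchbox: red matchbox lying flat, 56 x 36 x 16 mm, long side along its x; origin at the centre of its underside. Leave it.
- tastevin: shallow silver tasting cup with a thumb ring at its -y side, 82 x 103 x 28 mm; origin at the centre of its underside. Leave it.
Not all that is in view belongs to the job. Leave any purple or turquoise look-alike of the votive_2 alone. Leave any black look-alike of the votive_1 alone.

How it is judged:
On the way, in this order (a step that is already met when the one before it is completed fails the run):
1. one candle glass stands home in a bay (((x of votive_1 in the frame of bay_left above -0.005 m and horizontal distance between votive_1 and bay_left below 0.009 m and height (world z) of votive_1 below 0.006 m and angle between votive_1's own z axis and vertical below 0.08 rad) or (x of votive_1 in the frame of bay_right above -0.005 m and horizontal distance between votive_1 and bay_right below 0.009 m and height (world z) of votive_1 below 0.006 m and angle between votive_1's own z axis and vertical below 0.08 rad) or (x of votive_2 in the frame of bay_left above -0.005 m and horizontal distance between votive_2 and bay_left below 0.009 m and height (world z) of votive_2 below 0.006 m and angle between votive_2's own z axis and vertical below 0.08 rad) or (x of votive_2 in the frame of bay_right above -0.005 m and horizontal distance between votive_2 and bay_right below 0.009 m and height (world z) of votive_2 below 0.006 m and angle between votive_2's own z axis and vertical below 0.08 rad))), for 0.2 s.
2. both glasses stand home, one in each bay ((((x of votive_1 in the frame of bay_left above -0.005 m and horizontal distance between votive_1 and bay_left below 0.009 m and height (world z) of votive_1 below 0.006 m and angle between votive_1's own z axis and vertical below 0.08 rad) and (x of votive_2 in the frame of bay_right above -0.005 m and horizontal distance between votive_2 and bay_right below 0.009 m and height (world z) of votive_2 below 0.006 m and angle between votive_2's own z axis and vertical below 0.08 rad)) or ((x of votive_1 in the frame of bay_right above -0.005 m and horizontal distance between votive_1 and bay_right below 0.009 m and height (world z) of votive_1 below 0.006 m and angle between votive_1's own z axis and vertical below 0.08 rad) and (x of votive_2 in the frame of bay_left above -0.005 m and horizontal distance between votive_2 and bay_left below 0.009 m and height (world z) of votive_2 below 0.006 m and angle between votive_2's own z axis and vertical below 0.08 rad)))), for 0.2 s.
At the end, for the whole second after the job is handed in: One glass stands in each bay (either way round), upright within 0.08 rad, on the table, at rest, its centre no more than 5 mm short of touching the back bar and within 9 mm of the bay's point ((((x of votive_1 in the frame of bay_left above -0.005 m and horizontal distance between votive_1 and bay_left below 0.009 m and height (world z) of votive_1 below 0.006 m and angle between votive_1's own z axis and vertical below 0.08 rad) and (x of votive_2 in the frame of bay_right above -0.005 m and horizontal distance between votive_2 and bay_right below 0.009 m and height (world z) of votive_2 below 0.006 m and angle between votive_2's own z axis and vertical below 0.08 rad)) or ((x of votive_1 in the frame of bay_right above -0.005 m and horizontal distance between votive_1 and bay_right below 0.009 m and height (world z) of votive_1 below 0.006 m and angle between votive_1's own z axis and vertical below 0.08 rad) and (x of votive_2 in the frame of bay_left above -0.005 m and horizontal distance between votive_2 and bay_left below 0.009 m and height (world z) of votive_2 below 0.006 m and angle between votive_2's own z axis and vertical below 0.08 rad))) and linear speed of each of votive_1, votive_2 below 0.01 m/s).
It fails at once if a candle glass is lifted or carried (over 12 mm) (height (world z) of any of votive_1, votive_2 above 0.012 m).
It fails at once if a candle glass is tipped (over 0.25 rad) (angle between any of votive_1, votive_2's own z axis and vertical above 0.25 rad).
It fails at once if a candle glass is flicked (faster than 0.4 m/s) (linear speed of any of votive_1, votive_2 above 0.4 m/s).
It fails at once if a candle glass is taken between the fingers or reached into (grasp point within 20 mm of its axis) ((horizontal distance between the grasp point and votive_1 below 0.02 m and height (world z) of the grasp point below 0.085 m) or (horizontal distance between the grasp point and votive_2 below 0.02 m and height (world z) of the grasp point below 0.085 m)).
It fails at once if the champagne cork, matchbox or tasting cup is disturbed (moved over 25 mm) (distance of any of champagne_cork, matchbox, tastevin from where it was at the start of the episode above 0.025 m).
It also fails if it takes over 72 s, if anything falls off the work surface, if the arm or the gripper's body presses on something with over 40 N, if the wrist force passes 120 N, or if a joint passes its speed limit or range.

### The arm

A 7-joint arm with a two-finger parallel gripper is mounted at the origin on a cart in front of the work surface, level with it; the furniture and walls round the work are solid. World frame = base frame: x ahead of the robot, y to its left, z up, the work surface at z = 0. Lengths are in m, angles in rad, forces in N, time in s.
With the tool pointing down it reaches from about 0.425 to 0.925 m from the base axis. Payload 6.8 kg.
Tool frame: the origin (TCP) lies midway between the tips of the shut fingers; the grasp point (between the pads) lies 19 mm behind it; z points along the fingers, y is the line along which they close (so a half turn about z gives the same grasp; the last joint's range is limited). The gripper opens to 85 mm and grips with 20 to 120 N. Pads are 22 mm wide; open, the fingers measure 114 mm over their backs; the gripper's body (76 mm by 85 mm) begins 54 mm behind the grasp point. The pads swing forward as they close: fully open they stand 13 mm farther back than shut.
Start: joints at [-1.431, 0.477, 0.022, 1.555, -0.011, 1.109, -0.083], TCP at [0.166, 0.654, 0.231] pointing down, gripper open.
Joint ranges: [-2.96, 2.96], [-0.34, 2.1], [-1.41, 1.46], [0.24, 2.44], [-1.37, 4.51], [0.17, 1.92], [-2.96, 2.96]. Speed limits (rad/s): [2.39, 2.39, 3.14, 3.14, 3.14, 3.14, 3.14].

### API

Orientations are given as a unit quaternion [w, x, y, z].
In Python, from station import * gives the robot as it stands. The module is installed in compiled form; this text tells all that it offers.
- The arm moves only by the shell command python3 -m jog 'ROWS' [OPENING] [FORCE]. ROWS is JSON, a list of rows, each an object of numbers: "x", "y", "z": the shift along the tool's x, y, z in m; "ax", "ay", "az": the turn, a rotation vector about the tool's x, y, z in rad. In form: [{"x": .., "y": .., "z": .., "ax": .., "ay": .., "az": ..}, ...]. A call has 1 to 12 rows; each row is the pose to reach, as a shift and turn from the pose commanded when the call began, along the tool's axes at that moment; what a row does not reach only later rows make up. A row lasts 1/10 s, in which the tool goes at most 50 mm and 8.59 degrees, less where a joint would pass 70% of its speed; a pose out of reach is approached as far as the arm can. A call with a gripper value outside its range is refused whole. OPENING is the opening, from 0 (shut) to 1 (fully open), set as the call begins (- or left out, the last holds). The fingers move at their own pace and stop on an object; FORCE is the grip in N (left out, the last holds). Time passes only in rows, so rows that repeat a pose let the fingers close. It gives the time, the measured TCP pose, the force, the opening and the grip force at its end, in the units of the state.
- get_obs(): the state, without advancing time (a new reading comes with each control period).
- read_camera(name): name is "scene" or "top" or "wrist"; returns the picture (400x640x3 uint8, red, green, blue); there is no depth.
- camera_params(name): a dict with "K" (3x3 intrinsics, pixels), "origin" and "attitude" of the camera in the world. Camera axes: x right, y up, looking along -z (the intrinsics and any distortion apply to the point x, -y, -z); pixel columns grow to the right and rows downward; lengths in m; the calibration is good to about 2 mm. A picture is of the moment at which its call begins: read the wrist's pose just before it. camera_params takes no time and is no camera call; for the wrist camera it gives the pose at the moment of the call.
- hand_in(): hands the job in; it is judged then, once.
The state is a dict: "t": time; "q": joint angles; "joint_vel": joint speeds; "joint_torque": joint torques, N m; "eef_pos": TCP position; "tool_rot": TCP orientation; "contact_force": force on the tool from outside, world axes, zero at the start; "torque": the same for the moment, N m; "gripper_width": opening from 0.0 (shut) to 1.0 (fully open); "grasp_force": force on a finger pad.
Only numpy, scipy, OpenCV 4.12 (cv2) and the standard library are available. Lean on these libraries where they do the work, as an engineer would, in place of code of your own. Each camera call takes 0.05 s, during which the arm holds its last target. There are 200 camera calls.

## Working session

There is one attempt and no reset: what is moved stays moved. The work goes in short steps, Python scripts to look and compute and a shell command to move; the robot and the scene stay as the last step left them, time stands still between calls to the robot, and variables do not carry over. Pictures are saved under pics/ and viewed, at most 10 in all, crops included, and the job is handed in when it is done.

```bash
mkdir -p pics; python3 - <<'E'
from station import *
import cv2,numpy as np
o=get_obs();print(o)
for n in("scene","top"):
    p=camera_params(n);print(n,p)
    cv2.imwrite(f"pics/{n}0.png",read_camera(n)[:,:,::-1])
E
```

```text
{'t': 0.0, 'q': array([-1.4311332 ,  0.47787159,  0.0223211 ,  1.55645903, -0.01151951,
        1.10930896, -0.08307172]), 'joint_vel': array([-1.28518986e-03, -7.84892699e-04, -7.75010544e-04, -9.16219273e-05,
        1.32874394e-03, -1.47837494e-03, -5.54816670e-04]), 'joint_torque': array([-1.02604688e-03, -5.96460056e+01,  1.60728972e+00, -2.81197107e+01,
        1.23960464e-02,  9.54938703e-03,  7.82117411e-06]), 'eef_pos': array([0.16538478, 0.65380158, 0.23027423]), 'tool_rot': array([-5.90902745e-05,  1.23536284e-01,  9.92339592e-01, -9.57818603e-04]), 'contact_force': array([-0.57589918,  0.47251468,  0.0987819 ]), 'torque': array([0.00428666, 0.00426108, 0.03242903]), 'grasp_force': 0.0, 'gripper_width': 1.0026029250326047}
scene {'K': array([[383.32614921,   0.        , 323.49732241],
       [  0.        , 383.32614921, 200.80512896],
       [  0.        ,   0.        ,   1.        ]]), 'origin': array([ 0.07726024, -0.4254515 ,  0.6412957 ]), 'attitude': array([ 0.84931751,  0.37039454, -0.15168176, -0.34418062])}
top {'K': array([[503.27907699,   0.        , 327.49352662],
       [  0.        , 503.27907699, 210.65392807],
       [  0.        ,   0.        ,   1.        ]]), 'origin': array([0.4106044 , 0.02851227, 1.25360257]), 'attitude': array([ 0.71620631,  0.04216848, -0.03356784, -0.69580424])}
```

View pics/top0.png

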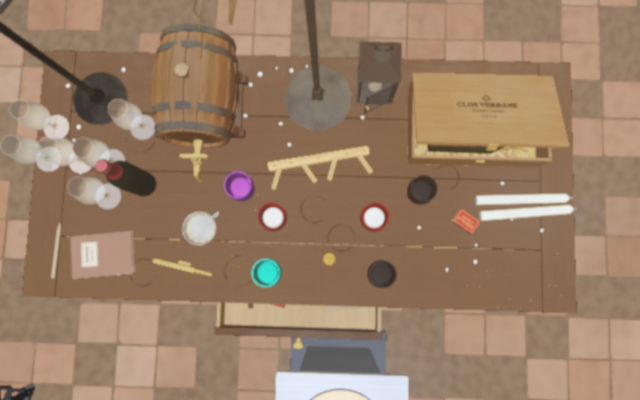

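View pics/scene0.png

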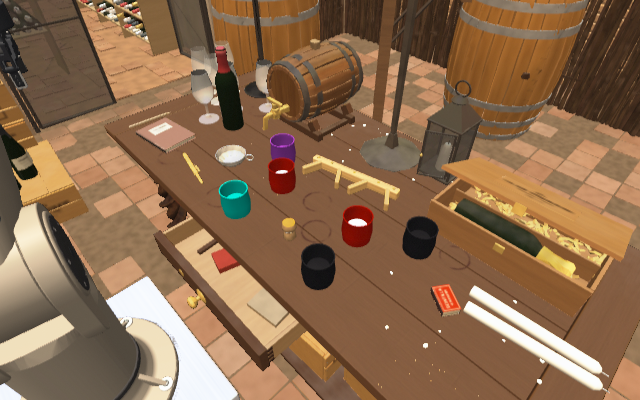

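The top view shows red glasses at about (272,217) and (374,217). The look-alikes are purple (238,186), turquoise (266,272), and black (422,190) and (381,273). The rest's bar runs from (270,165) to (368,152), with its bays facing the robot. The cork is at (329,259), the matchbox at (466,221) and the cup at (199,228). The scene view agrees, with red at (282,176) and (357,226). Only those two glasses are red, so they are the ones meant.

```bash
cat > h.py <<'E'
from station import *
import cv2,numpy as np
from scipy.spatial.transform import Rotation as R
def rot(q): return R.from_quat([q[1],q[2],q[3],q[0]])
def ray(p,uv):
    uv=np.atleast_2d(np.asarray(uv,float)); n=cv2.undistortPoints(uv[:,None],p["K"],None)[:,0]
    return rot(p["attitude"]).apply(np.c_[n[:,0],-n[:,1],-np.ones(len(n))])
def cast(p,uv,z):
    d=ray(p,uv);o=p["origin"];return o+d*((z-o[2])/d[:,2])[:,None]
def proj(p,X):
    c=rot(p["attitude"]).inv().apply(np.atleast_2d(X)-p["origin"]);c=np.c_[c[:,0],-c[:,1],-c[:,2]]@p["K"].T
    return c[:,:2]/c[:,2:]
def tri(p1,u1,p2,u2):
    a,b=ray(p1,u1)[0],ray(p2,u2)[0];s=np.linalg.lstsq(np.c_[a,-b],p2["origin"]-p1["origin"],rcond=None)[0]
    A,B=p1["origin"]+s[0]*a,p2["origin"]+s[1]*b;return (A+B)/2,np.linalg.norm(A-B)
def blobs(img,lo,hi,roi,amin):
    hsv=cv2.cvtColor(img,cv2.COLOR_RGB2HSV_FULL);m=cv2.inRange(hsv,lo,hi)
    if lo[0]==0: m|=cv2.inRange(hsv,(245,lo[1],lo[2]),(255,hi[1],hi[2]))
    k=np.zeros_like(m);x0,y0,x1,y1=roi;k[y0:y1,x0:x1]=1;m*=k
    c=cv2.findContours(m,cv2.RETR_EXTERNAL,cv2.CHAIN_APPROX_NONE)[0]
    return [x for x in c if cv2.contourArea(x)>amin],m
def glasses(img,p):
    "centres from hull of red blobs in the top view, rim at z=.07"
    cs,_=blobs(img,(0,120,40),(9,255,255),(200,130,440,245),150);out=[]
    for c in cs:
        w=cast(p,cv2.convexHull(c)[:,0],.07)[:,:2].astype(np.float32)
        (ctr,r)=cv2.minEnclosingCircle(w);e=cv2.fitEllipse(c);out.append((cast(p,e[0],.07)[0,:2],ctr,r,e))
    return sorted(out,key=lambda t:-t[0][1])
E
python3 - <<'E'
from h import *
P=camera_params("top");S=camera_params("scene")
t=cv2.imread("pics/top0.png")[:,:,::-1].copy();s=cv2.imread("pics/scene0.png")[:,:,::-1].copy()
for g in glasses(t,P): print("glass",g[0].round(4),np.round(g[1],4),round(g[2],4),g[3])
cs,_=blobs(s,(0,120,40),(9,255,255),(260,140,390,260),150)
for c in cs:
    c=c[:,0];lo=c[c[:,1]==c[:,1].max()].mean(0);hi=c[c[:,1]==c[:,1].min()].mean(0)
    print("scene",lo,hi,"foot edge",cast(S,lo,0)[0].round(4),"far rim",cast(S,hi,.07)[0].round(4))
for n,i,p,roi in(("top",t,P,(262,140,378,195)),("scene",s,S,(295,145,405,215))):
    cs,m=blobs(i,(20,60,140),(45,200,255),roi,60);c=max(cs,key=cv2.contourArea)
    (print(n,"rest area",[cv2.contourArea(x) for x in cs]))
    v=np.argwhere(m)[:,::-1];w=cast(p,v,.026)[:,:2]
    a=.13
    for _ in range(5):
        X=w@[np.cos(a),np.sin(a)];Y=w@[-np.sin(a),np.cos(a)]
        b=np.linspace(Y.min()+.01,Y.max()-.01,25);k=np.digitize(Y,b)
        e=np.array([(Y[k==j].mean(),X[k==j].max()) for j in range(1,25) if (k==j).any()])
        f=np.polyfit(e[:,0],e[:,1],1);r=e[:,1]-np.polyval(f,e[:,0]);f=np.polyfit(*e[abs(r)<.004].T,1);a-=np.arctan(f[0])
    X=w@[np.cos(a),np.sin(a)];Y=w@[-np.sin(a),np.cos(a)];back=np.median(e[:,1])
    print(n,"yaw",a,"back",back,"Y",Y.min(),Y.max(),np.ptp(Y),"depth",back-X.min())
    y0=(Y.min()+Y.max())/2;A=np.array([[np.cos(a),-np.sin(a)],[np.sin(a),np.cos(a)]])
    print(" origin",A@[back-.022,y0]," bayL",A@[back-.056,y0+.07],"bayR",A@[back-.056,y0-.07])
cr=np.vstack([cv2.resize(t[135:290,180:480],None,fx=2.2,fy=2.2),cv2.resize(s[135:245,190:490],None,fx=2.2,fy=2.2)])
cv2.imwrite("pics/crop0.png",cr[:598,:,::-1])
for nm,u in(("purple",(238,186)),("turq",(266,272)),("blk",(422,190)),("blk2",(381,273)),("cork",(329,259))):print(nm,cast(P,u,.05)[0].round(3))
E
```

```text
glass [0.521  0.1768] [0.5213 0.1767] 0.0351 ((271.5303955078125, 216.1188201904297), (27.12906265258789, 28.657773971557617), 138.5130615234375)
glass [ 0.5271 -0.0665] [ 0.5279 -0.0657] 0.0345 ((374.4783630371094, 216.43951416015625), (26.84890365600586, 28.261253356933594), 44.06843948364258)
scene [357. 246.] [356.5 205. ] foot edge [ 0.5124 -0.0853  0.    ] far rim [ 0.5503 -0.0436  0.07  ]
scene [282. 193.] [282. 158.] foot edge [0.506 0.163 0.   ] far rim [0.5432 0.2001 0.07  ]
top rest area [1844.0]
top yaw 0.19670975197156082 back 0.6901752494174355 Y -0.19166069095224303 0.07035991521341245 0.2620206061656555 depth 0.08095908847664413
 origin [0.66714318 0.07110983]  bayL [0.62011782 0.1331148 ] bayR [ 0.64747993 -0.00418529]
scene rest area [1429.5]
scene yaw 0.13483088262940565 back 0.6908330321170604 Y -0.15768488603106068 0.1086149541467732 0.26629984017783387 depth 0.10227120621576236
 origin [0.66606081 0.06559407]  bayL [0.6229598  0.13038839] bayR [ 0.64177899 -0.00834098]
purple [0.594 0.264 0.05 ]
turq [0.389 0.187 0.05 ]
blk [ 0.596 -0.181  0.05 ]
blk2 [ 0.395 -0.086  0.05 ]
cork [0.424 0.038 0.05 ]
```

View pics/crop0.png

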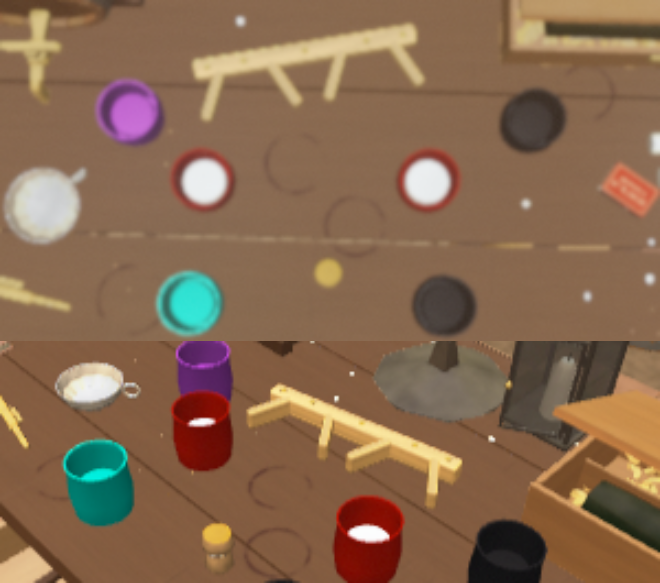

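The crop confirms the two red glasses, with the rest turned about 0.2 rad. I'll check the rest by triangulating its corners, then compute the first approach.

```bash
cat >> h.py <<'E'
def step(pos,h,t=.15):
    "shift and turn (tool axes) from here to TCP pos, push heading h, tips leading by t"
    o=get_obs();r0=rot(o["tool_rot"]);c,s=np.cos(h),np.sin(h)
    z=np.array([c*np.sin(t),s*np.sin(t),-np.cos(t)]);y=np.array([-s,c,0]);x=np.cross(y,z)
    r1=R.from_matrix(np.c_[x,y,z])
    print("at",o["eef_pos"].round(4),"shift",r0.inv().apply(np.array(pos)-o["eef_pos"]).round(4),"turn",(r0.inv()*r1).as_rotvec().round(3))
E
python3 - <<'E'
from h import *
P=camera_params("top");S=camera_params("scene")
T=lambda u,v:(180+u/2.2,135+v/2.2);C=lambda u,v:(190+u/2.2,135+(v-341)/2.2)
for n,a,b in(("backL",(193,62),(281,385)),("backR",(413,24),(461,460)),("glass1 rim",None,None)):
    if a:
        X,g=tri(P,T(*a),S,C(*b));print(n,X.round(4),"gap",round(g,4),cast(P,T(*a),.026)[0,:2].round(4),cast(S,C(*b),.026)[0,:2].round(4))
for a in((206,115),(297,100),(330,97),(420,80)):print("tip",cast(P,T(*a),.026)[0,:2].round(4))
# glass rim centres: top ellipse centre vs scene rim ellipse centre
for a,b in(((204,181),(202,405)),((428,181),(369,515))): print("rim",[np.round(v,4) for v in tri(P,T(*a),S,C(*b))])
for o,a in(((.667,.071),.197),): 
    o=np.array(o);A=np.array([[np.cos(a),-np.sin(a)],[np.sin(a),np.cos(a)]])
    for g in((.521,.177),(.5275,-.066)): print("glass in rest",(np.array(g)-o)@A)
    print("aims",o+A@[-.1,.07],o+A@[-.034,.07],o+A@[-.1,-.07],o+A@[-.034,-.07])
h=np.radians(-51);p=np.array([.521,.177])-.06*np.array([np.cos(h),np.sin(h)]);print(p)
step([*p,.23],h)
E
```

```text
backL [0.659  0.1963 0.0225] gap 0.0043 [0.6567 0.1972] [0.6575 0.1916]
backR [ 0.7067 -0.0491  0.0246] gap 0.0021 [ 0.7071 -0.0498] [ 0.7044 -0.0493]
tip [0.5967 0.18  ]
tip [0.6166 0.0785]
tip [0.621  0.0415]
tip [ 0.6431 -0.059 ]
rim [array([0.5185, 0.1719, 0.0795]), np.float64(0.0026)]
rim [array([ 0.5256, -0.0672,  0.0759]), np.float64(0.0028)]
glass in rest [-0.1224289   0.13252609]
glass in rest [-0.16361658 -0.10704608]
aims [0.55523321 0.12007325] [0.61995665 0.13299131] [ 0.58263516 -0.0172189 ] [ 0.6473586  -0.00430083]
[0.48324078 0.22362876]
at [0.1654 0.6539 0.2305] shift [-0.4136 -0.3392  0.001 ] turn [ 0.047 -0.144  0.641]
```

```bash
python3 -m jog '[{"x":-0.04,"y":-0.034},{"x":-0.083,"y":-0.068},{"x":-0.124,"y":-0.102},{"x":-0.165,"y":-0.136},{"x":-0.207,"y":-0.17,"az":0.1},{"x":-0.248,"y":-0.203,"az":0.2},{"x":-0.29,"y":-0.237,"az":0.32},{"x":-0.33,"y":-0.27,"az":0.43},{"x":-0.372,"y":-0.305,"ax":0.02,"ay":-0.07,"az":0.54},{"x":-0.414,"y":-0.339,"ax":0.047,"ay":-0.144,"az":0.641},{"x":-0.414,"y":-0.339,"ax":0.047,"ay":-0.144,"az":0.641},{"x":-0.414,"y":-0.339,"ax":0.047,"ay":-0.144,"az":0.641}]' 0.52 20
python3 - <<'E'
from h import *
h=np.radians(-51);step([.4832,.2236,.025],h);print(get_obs()["gripper_width"])
cv2.imwrite("pics/w1.png",read_camera("wrist")[:,:,::-1])
E
```

```text
at [0.1654 0.6539 0.2305] shift [-0.4135 -0.3389  0.206 ] turn [ 0.047 -0.144  0.641]
1.0011320224682185validation failed for argument at $[0]...
```

View pics/w1.png

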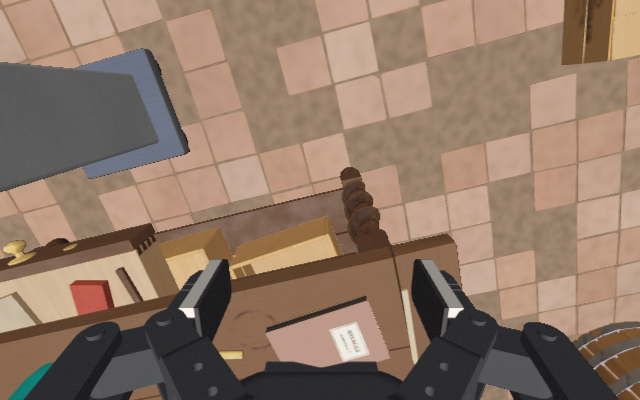

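The move was refused, so the arm still stands at its start over the table's left end, with the notebook at about (345,345). Rows probably need all six numbers.

```bash
python3 -m jog '[{"x":-0.04,"y":-0.034,"z":0,"ax":0,"ay":0,"az":0},{"x":-0.083,"y":-0.068,"z":0,"ax":0,"ay":0,"az":0},{"x":-0.124,"y":-0.102,"z":0,"ax":0,"ay":0,"az":0},{"x":-0.165,"y":-0.136,"z":0,"ax":0,"ay":0,"az":0},{"x":-0.207,"y":-0.17,"z":0,"ax":0,"ay":0,"az":0.1},{"x":-0.248,"y":-0.203,"z":0,"ax":0,"ay":0,"az":0.2},{"x":-0.29,"y":-0.237,"z":0,"ax":0,"ay":0,"az":0.32},{"x":-0.33,"y":-0.27,"z":0,"ax":0,"ay":0,"az":0.43},{"x":-0.372,"y":-0.305,"z":0,"ax":0.02,"ay":-0.07,"az":0.54},{"x":-0.414,"y":-0.339,"z":0,"ax":0.047,"ay":-0.144,"az":0.641},{"x":-0.414,"y":-0.339,"z":0,"ax":0.047,"ay":-0.144,"az":0.641},{"x":-0.414,"y":-0.339,"z":0,"ax":0.047,"ay":-0.144,"az":0.641}]' 0.52 20
python3 - <<'E'
from h import *
h=np.radians(-51);step([.4832,.2236,.025],h);print(get_obs()["gripper_width"],rot(get_obs()["tool_rot"]).as_matrix().round(3))
cv2.imwrite("pics/w2.png",read_camera("wrist")[:,:,::-1])
E
```

```text
t: 1.35
eef_pos: [0.486, 0.2191, 0.2314]
tool_rot: [0.068, 0.433, 0.898, -0.033]
contact_force: [-0.4, -0.3, 0.0]
gripper_width: 0.52
grasp_force: 0.0
at [0.486  0.2191 0.2314] shift [0.0363 0.0005 0.2033] turn [-0.001  0.001 -0.007]
0.5204220978170033 [[-0.617  0.782  0.094]
 [ 0.773  0.624 -0.117]
 [-0.151  0.    -0.989]]
```

View pics/w2.png

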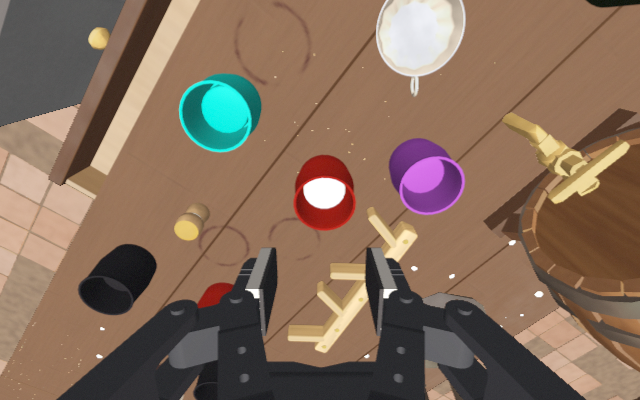

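The wrist view shows the red glass at about (325,192), with purple, turquoise and the cup clear of the fingers. I'll go down behind the glass.

```bash
python3 -m jog '[{"x":0.012,"y":0,"z":0.04,"ax":0,"ay":0,"az":0},{"x":0.02,"y":0,"z":0.085,"ax":0,"ay":0,"az":0},{"x":0.03,"y":0,"z":0.13,"ax":0,"ay":0,"az":0},{"x":0.034,"y":0,"z":0.17,"ax":0,"ay":0,"az":0},{"x":0.036,"y":0,"z":0.203,"ax":0,"ay":0,"az":0},{"x":0.036,"y":0,"z":0.203,"ax":0,"ay":0,"az":0},{"x":0.036,"y":0,"z":0.203,"ax":0,"ay":0,"az":0}]'
python3 - <<'E'
from h import *
h=np.radians(-51);step([.5325,.1475,.025],h)
P=camera_params("top");i=read_camera("top");cv2.imwrite("pics/t1.png",i[:,:,::-1])
for g in glasses(i,P): print(g[0].round(4),np.round(g[1],4),round(g[2],4))
E
```

```text
t: 2.1
eef_pos: [0.48, 0.2293, 0.0254]
tool_rot: [0.067, 0.429, 0.9, -0.032]
contact_force: [0.2, -0.1, 1.3]
gripper_width: 0.519
grasp_force: 0.0
at [0.48   0.2293 0.0254] shift [-0.0955 -0.0108  0.0146] turn [-0.    -0.001  0.001]
[0.5209 0.177 ] [0.521 0.177] 0.035
[ 0.527  -0.0665] [ 0.5278 -0.0658] 0.0345
```

Pushing glass 1 sideways to a spot in front of the left bay.

```bash
python3 -m jog '[{"x":-0.01,"y":-0.001,"z":0.0015,"ax":0,"ay":0,"az":0},{"x":-0.02,"y":-0.002,"z":0.003,"ax":0,"ay":0,"az":0},{"x":-0.028,"y":-0.003,"z":0.004,"ax":0,"ay":0,"az":0},{"x":-0.035,"y":-0.004,"z":0.005,"ax":0,"ay":0,"az":0},{"x":-0.043,"y":-0.005,"z":0.0065,"ax":0,"ay":0,"az":0},{"x":-0.051,"y":-0.006,"z":0.0075,"ax":0,"ay":0,"az":0},{"x":-0.059,"y":-0.007,"z":0.009,"ax":0,"ay":0,"az":0},{"x":-0.067,"y":-0.008,"z":0.01,"ax":0,"ay":0,"az":0},{"x":-0.075,"y":-0.009,"z":0.0115,"ax":0,"ay":0,"az":0},{"x":-0.083,"y":-0.01,"z":0.0125,"ax":0,"ay":0,"az":0},{"x":-0.09,"y":-0.0105,"z":0.014,"ax":0,"ay":0,"az":0},{"x":-0.0955,"y":-0.011,"z":0.0146,"ax":0,"ay":0,"az":0}]'
python3 - <<'E'
from h import *
h=np.radians(-51)
P=camera_params("top");i=read_camera("top");cv2.imwrite("pics/t2.png",i[:,:,::-1])
for g in glasses(i,P): print(g[0].round(4),np.round(g[1],4),round(g[2],4))
S=camera_params("scene");s=read_camera("scene");cv2.imwrite("pics/s2.png",s[120:270,220:420,::-1].repeat(3,0).repeat(3,1))
step([.5325,.1475,.025],h)
E
```

```text
t: 3.35
eef_pos: [0.533, 0.1458, 0.0248]
tool_rot: [0.067, 0.429, 0.9, -0.032]
contact_force: [0.1, 0.2, -0.3]
gripper_width: 0.52
grasp_force: 0.7
[ 0.527  -0.0664] [ 0.5279 -0.0656] 0.0344
at [0.5332 0.1453 0.0249] shift [ 0.0021  0.0009 -0.0004] turn [ 0.    -0.001 -0.001]
```

View pics/s2.png

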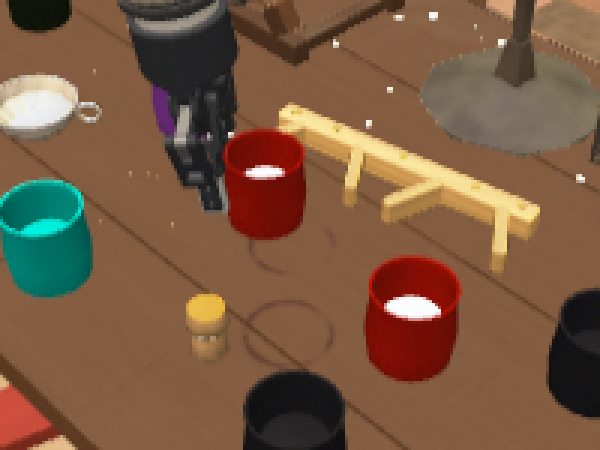

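Glass 1 has slid upright in front of the left bay, at crop (265,185), with the fingers behind it. I'll back off and rise, then measure.

```bash
python3 -m jog '[{"x":0.02,"y":0,"z":-0.003,"ax":0,"ay":0,"az":0},{"x":0.035,"y":0,"z":-0.03,"ax":0,"ay":0,"az":0},{"x":0.04,"y":0,"z":-0.075,"ax":0,"ay":0,"az":0},{"x":0.06,"y":0,"z":-0.12,"ax":0,"ay":0,"az":0},{"x":0.09,"y":0,"z":-0.14,"ax":0,"ay":0,"az":0},{"x":0.12,"y":0,"z":-0.14,"ax":0,"ay":0,"az":0},{"x":0.12,"y":0,"z":-0.14,"ax":0,"ay":0,"az":0}]'
python3 - <<'E'
from h import *
P=camera_params("top");i=read_camera("top");cv2.imwrite("pics/t3.png",i[:,:,::-1])
for g in glasses(i,P): print(g[0].round(4),np.round(g[1],4),round(g[2],4),g[3][0])
E
```

```text
t: 4.15
eef_pos: [0.4422, 0.259, 0.1457]
tool_rot: [0.067, 0.426, 0.902, -0.031]
contact_force: [-0.1, 0.5, 0.1]
gripper_width: 0.516
grasp_force: 0.0
[0.5526 0.1166] [0.5523 0.1167] 0.0346 (297.4209289550781, 203.5486602783203)
[ 0.5271 -0.0664] [ 0.5276 -0.0661] 0.0344 (374.4767150878906, 216.44815063476562)
```

```bash
python3 - <<'E'
from h import *
step([.493,.105,.15],.197)
E
```

```text
at [0.4434 0.2567 0.1455] shift [-0.1479 -0.0577  0.0175] turn [-1.600e-01 -1.000e-03 -1.071e+00]
```

```bash
python3 -m jog '[{"x":-0.018,"y":-0.007,"z":0.002,"ax":-0.02,"ay":0,"az":-0.134},{"x":-0.037,"y":-0.014,"z":0.004,"ax":-0.04,"ay":0,"az":-0.268},{"x":-0.055,"y":-0.022,"z":0.006,"ax":-0.06,"ay":0,"az":-0.402},{"x":-0.074,"y":-0.029,"z":0.008,"ax":-0.08,"ay":0,"az":-0.535},{"x":-0.092,"y":-0.036,"z":0.011,"ax":-0.1,"ay":0,"az":-0.67},{"x":-0.111,"y":-0.043,"z":0.013,"ax":-0.12,"ay":0,"az":-0.803},{"x":-0.13,"y":-0.05,"z":0.015,"ax":-0.14,"ay":0,"az":-0.937},{"x":-0.148,"y":-0.058,"z":0.0175,"ax":-0.16,"ay":0,"az":-1.071},{"x":-0.148,"y":-0.058,"z":0.0175,"ax":-0.16,"ay":0,"az":-1.071},{"x":-0.148,"y":-0.058,"z":0.0175,"ax":-0.16,"ay":0,"az":-1.071}]'
python3 - <<'E'
from h import *
step([.493,.105,.025],.197)
E
```

```text
t: 5.2
eef_pos: [0.4936, 0.101, 0.1499]
tool_rot: [0.074, -0.093, 0.993, 0.007]
contact_force: [0.2, -0.1, -0.2]
gripper_width: 0.52
grasp_force: 0.0
at [0.4936 0.101  0.1499] shift [0.0183 0.0041 0.1235] turn [-0.002 -0.001 -0.009]
```

```bash
python3 -m jog '[{"x":0.01,"y":0.002,"z":0.03,"ax":0,"ay":0,"az":0},{"x":0.014,"y":0.004,"z":0.07,"ax":0,"ay":0,"az":0},{"x":0.018,"y":0.004,"z":0.1,"ax":0,"ay":0,"az":0},{"x":0.018,"y":0.004,"z":0.1235,"ax":0,"ay":0,"az":0},{"x":0.018,"y":0.004,"z":0.1235,"ax":0,"ay":0,"az":0},{"x":0.018,"y":0.004,"z":0.1235,"ax":0,"ay":0,"az":0}]'
python3 - <<'E'
from h import *
step([.5847,.1249,.025],.197)
E
```

```text
t: 5.8
eef_pos: [0.493, 0.1072, 0.0253]
tool_rot: [0.074, -0.096, 0.993, 0.007]
contact_force: [-0.1, -0.3, 0.2]
gripper_width: 0.517
grasp_force: 0.0
at [0.493  0.1072 0.0253] shift [-0.0923 -0.0002  0.0141] turn [-0.001 -0.002 -0.004]
```

```bash
python3 -m jog '[{"x":-0.01,"y":0,"z":0.0015,"ax":0,"ay":0,"az":0},{"x":-0.018,"y":0,"z":0.003,"ax":0,"ay":0,"az":0},{"x":-0.025,"y":0,"z":0.004,"ax":0,"ay":0,"az":0},{"x":-0.032,"y":0,"z":0.005,"ax":0,"ay":0,"az":0},{"x":-0.039,"y":0,"z":0.006,"ax":0,"ay":0,"az":0},{"x":-0.046,"y":0,"z":0.007,"ax":0,"ay":0,"az":0},{"x":-0.053,"y":0,"z":0.008,"ax":0,"ay":0,"az":0},{"x":-0.06,"y":0,"z":0.009,"ax":0,"ay":0,"az":0},{"x":-0.067,"y":0,"z":0.01,"ax":0,"ay":0,"az":0},{"x":-0.073,"y":0,"z":0.011,"ax":0,"ay":0,"az":0},{"x":-0.079,"y":0,"z":0.012,"ax":0,"ay":0,"az":0},{"x":-0.084,"y":0,"z":0.013,"ax":0,"ay":0,"az":0}]'
python3 -m jog '[{"x":-0.002,"y":0,"z":0.0003,"ax":0,"ay":0,"az":0},{"x":-0.004,"y":0,"z":0.0006,"ax":0,"ay":0,"az":0},{"x":-0.005,"y":0,"z":0.0008,"ax":0,"ay":0,"az":0}]'
python3 - <<'E'
from h import *
step([.5847,.1249,.025],.197)
P=camera_params("top");i=read_camera("top");cv2.imwrite("pics/t4.png",cv2.resize(i[130:250,220:420,::-1],None,fx=4,fy=4))
for g in glasses(i,P): print(g[0].round(4),np.round(g[1],4),round(g[2],4),g[3][0])
E
```

```text
t: 7.0
eef_pos: [0.5772, 0.123, 0.025]
tool_rot: [0.074, -0.096, 0.993, 0.007]
contact_force: [-3.4, -0.3, 4.1]
gripper_width: 0.523
grasp_force: 2.7
t: 7.3
eef_pos: [0.5817, 0.1239, 0.025]
tool_rot: [0.074, -0.096, 0.993, 0.007]
contact_force: [-2.9, -0.9, 4.9]
gripper_width: 0.523
grasp_force: 2.8
at [0.5817 0.1239 0.025 ] shift [-0.0031  0.0004  0.0004] turn [-0.001 -0.001 -0.004]
[ 0.5271 -0.0665] [ 0.5279 -0.0657] 0.0345 (374.5167541503906, 216.4576416015625)
```

View pics/t4.png

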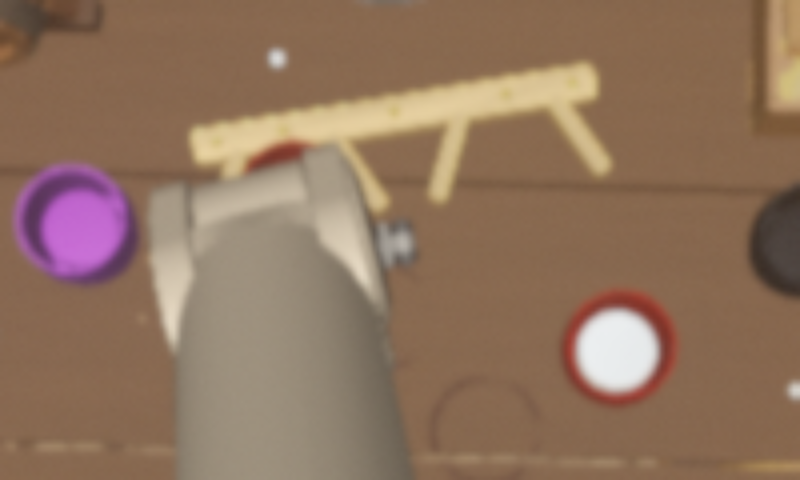

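The rim at crop (285,150) is just short of or at the bar. I'll keep pushing in small steps and watch the force.

```bash
for i in 1 2; do python3 -m jog '[{"x":-0.0015,"y":0,"z":0.0002,"ax":0,"ay":0,"az":0},{"x":-0.003,"y":0,"z":0.0004,"ax":0,"ay":0,"az":0},{"x":-0.003,"y":0,"z":0.0004,"ax":0,"ay":0,"az":0}]' | egrep 'eef|contact'; done
```

```text
eef_pos: [0.5849, 0.1245, 0.025]
contact_force: [-3.4, -0.2, 3.8]
eef_pos: [0.5854, 0.1246, 0.0246]
contact_force: [-9.3, -1.5, 10.5]
```

The force has risen and motion stopped, so the glass is at the bar. I'll back off and check.

```bash
python3 -m jog '[{"x":0.004,"y":0,"z":-0.0006,"ax":0,"ay":0,"az":0},{"x":0.02,"y":0,"z":-0.003,"ax":0,"ay":0,"az":0},{"x":0.04,"y":0,"z":-0.02,"ax":0,"ay":0,"az":0},{"x":0.05,"y":0,"z":-0.065,"ax":0,"ay":0,"az":0},{"x":0.08,"y":0,"z":-0.1,"ax":0,"ay":0,"az":0},{"x":0.12,"y":-0.02,"z":-0.13,"ax":0,"ay":0,"az":0},{"x":0.15,"y":-0.05,"z":-0.14,"ax":0,"ay":0,"az":0},{"x":0.15,"y":-0.08,"z":-0.14,"ax":0,"ay":0,"az":0},{"x":0.15,"y":-0.12,"z":-0.14,"ax":0,"ay":0,"az":0},{"x":0.15,"y":-0.15,"z":-0.14,"ax":0,"ay":0,"az":0},{"x":0.15,"y":-0.15,"z":-0.14,"ax":0,"ay":0,"az":0}]'
python3 - <<'E'
from h import *
P=camera_params("top");i=read_camera("top");cv2.imwrite("pics/t5.png",i[:,:,::-1])
a=.197;A=np.array([[np.cos(a),-np.sin(a)],[np.sin(a),np.cos(a)]])
for g in glasses(i,P): print(g[0].round(4),round(g[2],4),g[3][0],"rest",((g[0]-[.667,.070])@A).round(4))
E
```

```text
t: 9.05
eef_pos: [0.4518, -0.0586, 0.1418]
tool_rot: [0.076, -0.093, 0.993, 0.006]
contact_force: [-0.1, -0.4, -0.3]
gripper_width: 0.518
grasp_force: 0.0
[0.6123 0.1291] 0.0339 (293.0638732910156, 178.56471252441406) rest [-0.0421  0.0687]
[ 0.5271 -0.0665] 0.0344 (374.4820251464844, 216.4546661376953) rest [-0.1639 -0.1064]
```

```bash
python3 - <<'E'
from h import *
t=cv2.imread("pics/t5.png");s=read_camera("scene")[:,:,::-1]
cv2.imwrite("pics/c5.png",np.hstack([cv2.resize(t[140:200,255:320],None,fx=6,fy=6)[:360],cv2.resize(s[140:200,285:350],None,fx=6,fy=6)]))
E
```

```text
(no output)
```

View pics/c5.png

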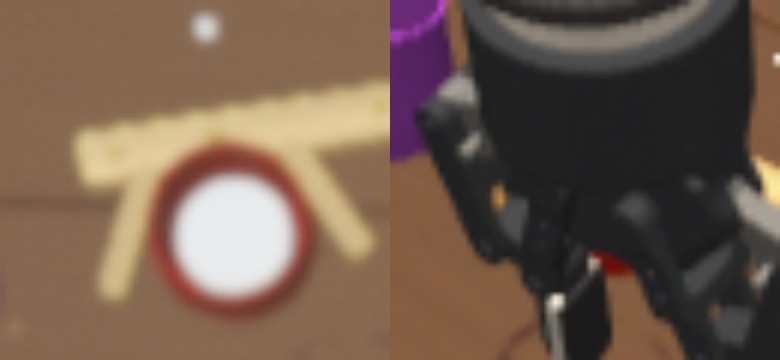

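The top crop shows the rim at (215,143) overlapping the bar by just the parallax expected of a touching glass. With the force stop, that puts glass 1 home. Now glass 2.

```bash
python3 - <<'E'
from h import *
step([.4887,-.098,.14],np.radians(40))
E
```

```text
at [ 0.4509 -0.055   0.1413] shift [-0.0285 -0.0494  0.0056] turn [-0.076  0.    -0.501]
```

```bash
python3 -m jog '[{"x":-0.006,"y":-0.012,"z":0.001,"ax":-0.019,"ay":0,"az":-0.125},{"x":-0.013,"y":-0.025,"z":0.002,"ax":-0.038,"ay":0,"az":-0.25},{"x":-0.02,"y":-0.037,"z":0.004,"ax":-0.057,"ay":0,"az":-0.375},{"x":-0.0285,"y":-0.0494,"z":0.0056,"ax":-0.076,"ay":0,"az":-0.501},{"x":-0.0285,"y":-0.0494,"z":0.0056,"ax":-0.076,"ay":0,"az":-0.501},{"x":-0.0285,"y":-0.0494,"z":0.0056,"ax":-0.076,"ay":0,"az":-0.501},{"x":-0.0285,"y":-0.0494,"z":0.0056,"ax":-0.076,"ay":0,"az":-0.501}]'
python3 - <<'E'
from h import *
step([.4887,-.098,.025],np.radians(40))
E
```

```text
t: 9.85
eef_pos: [0.4877, -0.0961, 0.1397]
tool_rot: [0.07, -0.342, 0.937, 0.026]
contact_force: [-0.3, 0.2, 0.2]
gripper_width: 0.519
grasp_force: 0.0
at [ 0.4877 -0.0961  0.1397] shift [ 0.0175 -0.0023  0.1133] turn [ 0.002 -0.001  0.001]
```

```bash
python3 -m jog '[{"x":0.01,"y":-0.002,"z":0.03,"ax":0,"ay":0,"az":0},{"x":0.016,"y":-0.002,"z":0.065,"ax":0,"ay":0,"az":0},{"x":0.0175,"y":-0.002,"z":0.095,"ax":0,"ay":0,"az":0},{"x":0.0175,"y":-0.002,"z":0.113,"ax":0,"ay":0,"az":0},{"x":0.0175,"y":-0.002,"z":0.113,"ax":0,"ay":0,"az":0},{"x":0.0175,"y":-0.002,"z":0.113,"ax":0,"ay":0,"az":0}]'
python3 - <<'E'
from h import *
h=np.radians(40);c=np.array([.5777,-.0193])-.037*np.array([np.cos(h),np.sin(h)]);print(c);step([*c,.025],h)
E
```

```text
t: 10.45
eef_pos: [0.489, -0.0986, 0.0259]
tool_rot: [0.07, -0.342, 0.937, 0.026]
contact_force: [0.8, -0.7, 0.1]
gripper_width: 0.522
grasp_force: 0.0
[ 0.54935636 -0.04308314]
at [ 0.489  -0.0986  0.0259] shift [-0.0809  0.0036  0.013 ] turn [ 0.001 -0.001  0.002]
```

```bash
python3 -m jog '[{"x":-0.008,"y":0.0004,"z":0.0013,"ax":0,"ay":0,"az":0},{"x":-0.015,"y":0.0007,"z":0.0024,"ax":0,"ay":0,"az":0},{"x":-0.022,"y":0.001,"z":0.0035,"ax":0,"ay":0,"az":0},{"x":-0.029,"y":0.0013,"z":0.0046,"ax":0,"ay":0,"az":0},{"x":-0.036,"y":0.0016,"z":0.0058,"ax":0,"ay":0,"az":0},{"x":-0.043,"y":0.002,"z":0.007,"ax":0,"ay":0,"az":0},{"x":-0.05,"y":0.0022,"z":0.008,"ax":0,"ay":0,"az":0},{"x":-0.057,"y":0.0025,"z":0.009,"ax":0,"ay":0,"az":0},{"x":-0.064,"y":0.0028,"z":0.0103,"ax":0,"ay":0,"az":0},{"x":-0.071,"y":0.0032,"z":0.0114,"ax":0,"ay":0,"az":0},{"x":-0.077,"y":0.0034,"z":0.0124,"ax":0,"ay":0,"az":0},{"x":-0.081,"y":0.0036,"z":0.013,"ax":0,"ay":0,"az":0}]'
python3 -m jog '[{"x":0,"y":0,"z":0,"ax":0,"ay":0,"az":0},{"x":0.02,"y":0,"z":-0.003,"ax":0,"ay":0,"az":0},{"x":0.035,"y":0,"z":-0.03,"ax":0,"ay":0,"az":0},{"x":0.04,"y":0,"z":-0.075,"ax":0,"ay":0,"az":0},{"x":0.06,"y":0,"z":-0.115,"ax":0,"ay":0,"az":0},{"x":0.09,"y":0,"z":-0.13,"ax":0,"ay":0,"az":0},{"x":0.12,"y":0,"z":-0.13,"ax":0,"ay":0,"az":0},{"x":0.12,"y":0,"z":-0.13,"ax":0,"ay":0,"az":0}]'
python3 - <<'E'
from h import *
P=camera_params("top");i=read_camera("top");cv2.imwrite("pics/t6.png",i[:,:,::-1])
a=.197;A=np.array([[np.cos(a),-np.sin(a)],[np.sin(a),np.cos(a)]])
for g in glasses(i,P):
    print(g[0].round(4),round(g[2],4),g[3][0],"rest",((g[0]-[.667,.070])@A).round(4))
b=g[0]-.055*A[:,0];print(b);step([*b,.14],.197)
E
```

```text
t: 11.65
eef_pos: [0.5502, -0.0433, 0.0248]
tool_rot: [0.07, -0.342, 0.937, 0.026]
contact_force: [-2.1, -2.6, 6.0]
gripper_width: 0.519
grasp_force: 3.2
t: 12.45
eef_pos: [0.4413, -0.1346, 0.1353]
tool_rot: [0.07, -0.34, 0.938, 0.026]
contact_force: [-0.3, -0.3, -0.1]
gripper_width: 0.517
grasp_force: 0.0
[0.6121 0.1289] 0.0338 (293.17041015625, 178.6272735595703) rest [-0.0423  0.0685]
[ 0.5743 -0.0202] 0.0347 (355.355712890625, 196.07395935058594) rest [-0.1085 -0.0703]
[ 0.52040718 -0.03098395]
at [ 0.4431 -0.1333  0.1354] shift [-0.1243  0.0288  0.0141] turn [ 0.075 -0.001  0.494]
```

Lateral alignment is right at -70.3 mm. I'll turn straight and go behind the glass.

```bash
python3 -m jog '[{"x":-0.025,"y":0.006,"z":0.003,"ax":0.015,"ay":0,"az":0.1},{"x":-0.05,"y":0.012,"z":0.006,"ax":0.03,"ay":0,"az":0.2},{"x":-0.075,"y":0.018,"z":0.009,"ax":0.045,"ay":0,"az":0.3},{"x":-0.1,"y":0.024,"z":0.012,"ax":0.06,"ay":0,"az":0.4},{"x":-0.1243,"y":0.0288,"z":0.0141,"ax":0.075,"ay":0,"az":0.494},{"x":-0.1243,"y":0.0288,"z":0.0141,"ax":0.075,"ay":0,"az":0.494},{"x":-0.1243,"y":0.0288,"z":0.0141,"ax":0.075,"ay":0,"az":0.494},{"x":-0.1243,"y":0.0288,"z":0.0141,"ax":0.075,"ay":0,"az":0.494}]'
python3 - <<'E'
from h import *
step([.5204,-.031,.025],.197)
E
```

```text
t: 13.3
eef_pos: [0.5208, -0.0302, 0.1396]
tool_rot: [0.074, -0.1, 0.992, 0.007]
contact_force: [0.2, -1.0, -0.5]
gripper_width: 0.521
grasp_force: 0.0
at [ 0.5208 -0.0302  0.1396] shift [ 0.0175 -0.0006  0.1133] turn [ 0.    -0.002  0.004]
```

```bash
python3 -m jog '[{"x":0.01,"y":0,"z":0.03,"ax":0,"ay":0,"az":0},{"x":0.016,"y":0,"z":0.065,"ax":0,"ay":0,"az":0},{"x":0.0175,"y":0,"z":0.095,"ax":0,"ay":0,"az":0},{"x":0.0175,"y":0,"z":0.113,"ax":0,"ay":0,"az":0},{"x":0.0175,"y":0,"z":0.113,"ax":0,"ay":0,"az":0},{"x":0.0175,"y":0,"z":0.113,"ax":0,"ay":0,"az":0}]'
python3 - <<'E'
from h import *
step([.6126,-.0123,.025],.197)
E
```

```text
t: 13.9
eef_pos: [0.5205, -0.0311, 0.0259]
tool_rot: [0.074, -0.099, 0.992, 0.007]
contact_force: [0.5, -0.1, 0.9]
gripper_width: 0.521
grasp_force: 0.0
at [ 0.5205 -0.0311  0.0259] shift [-0.0929  0.0003  0.0148] turn [ 0.    -0.001  0.002]
```

```bash
python3 -m jog '[{"x":-0.009,"y":0,"z":0.0014,"ax":0,"ay":0,"az":0},{"x":-0.017,"y":0,"z":0.0027,"ax":0,"ay":0,"az":0},{"x":-0.024,"y":0,"z":0.0038,"ax":0,"ay":0,"az":0},{"x":-0.031,"y":0,"z":0.005,"ax":0,"ay":0,"az":0},{"x":-0.038,"y":0,"z":0.006,"ax":0,"ay":0,"az":0},{"x":-0.045,"y":0,"z":0.007,"ax":0,"ay":0,"az":0},{"x":-0.052,"y":0,"z":0.008,"ax":0,"ay":0,"az":0},{"x":-0.059,"y":0,"z":0.0094,"ax":0,"ay":0,"az":0},{"x":-0.066,"y":0,"z":0.0105,"ax":0,"ay":0,"az":0},{"x":-0.073,"y":0,"z":0.0117,"ax":0,"ay":0,"az":0},{"x":-0.079,"y":0,"z":0.0127,"ax":0,"ay":0,"az":0},{"x":-0.083,"y":0,"z":0.0133,"ax":0,"ay":0,"az":0}]'
for i in 1 2 3 4; do python3 -m jog '[{"x":-0.0015,"y":0,"z":0.0002,"ax":0,"ay":0,"az":0},{"x":-0.003,"y":0,"z":0.0004,"ax":0,"ay":0,"az":0},{"x":-0.003,"y":0,"z":0.0004,"ax":0,"ay":0,"az":0}]' | egrep 'eef|contact'; done
```

```text
t: 15.1
eef_pos: [0.6037, -0.0135, 0.025]
tool_rot: [0.074, -0.1, 0.992, 0.007]
contact_force: [-5.6, -1.2, 5.8]
gripper_width: 0.52
grasp_force: 3.5
eef_pos: [0.6063, -0.0129, 0.0249]
contact_force: [-4.3, -0.7, 4.6]
eef_pos: [0.6094, -0.0123, 0.025]
contact_force: [-3.4, -0.0, 3.5]
eef_pos: [0.6119, -0.0118, 0.025]
contact_force: [-4.5, -0.7, 5.7]
eef_pos: [0.6123, -0.0118, 0.0244]
contact_force: [-9.5, -2.1, 9.5]
```

Same stop force and place as for the first glass. I'll back off and check.

```bash
python3 -m jog '[{"x":0.004,"y":0,"z":-0.0006,"ax":0,"ay":0,"az":0},{"x":0.02,"y":0,"z":-0.003,"ax":0,"ay":0,"az":0},{"x":0.04,"y":0,"z":-0.02,"ax":0,"ay":0,"az":0},{"x":0.05,"y":0,"z":-0.065,"ax":0,"ay":0,"az":0},{"x":0.08,"y":0,"z":-0.1,"ax":0,"ay":0,"az":0},{"x":0.11,"y":0.01,"z":-0.13,"ax":0,"ay":0,"az":0},{"x":0.14,"y":0.03,"z":-0.14,"ax":0,"ay":0,"az":0},{"x":0.15,"y":0.07,"z":-0.15,"ax":0,"ay":0,"az":0},{"x":0.15,"y":0.11,"z":-0.15,"ax":0,"ay":0,"az":0},{"x":0.15,"y":0.15,"z":-0.15,"ax":0,"ay":0,"az":0},{"x":0.15,"y":0.19,"z":-0.15,"ax":0,"ay":0,"az":0},{"x":0.15,"y":0.19,"z":-0.15,"ax":0,"ay":0,"az":0}]'
python3 - <<'E'
from h import *
P=camera_params("top");i=read_camera("top")
a=.197;A=np.array([[np.cos(a),-np.sin(a)],[np.sin(a),np.cos(a)]])
for g in glasses(i,P): print(g[0].round(4),round(g[2],4),g[3][0],"rest",((g[0]-[.667,.070])@A).round(4))
s=read_camera("scene")
cv2.imwrite("pics/fin.png",np.hstack([cv2.resize(i[135:205,255:385],None,fx=3,fy=3,interpolation=2),cv2.resize(s[135:205,285:415],None,fx=3,fy=3,interpolation=2)])[:,:,::-1])
E
```

```text
t: 17.5
eef_pos: [0.4101, 0.1472, 0.1518]
tool_rot: [0.076, -0.104, 0.992, 0.009]
contact_force: [1.2, -0.4, 0.2]
gripper_width: 0.526
grasp_force: 0.0
[0.6122 0.1291] 0.0338 (293.0845947265625, 178.5873260498047) rest [-0.0421  0.0686]
[ 0.6386 -0.0044] 0.0338 (349.3491516113281, 169.1859130859375) rest [-0.0424 -0.0674]
```

View pics/fin.png

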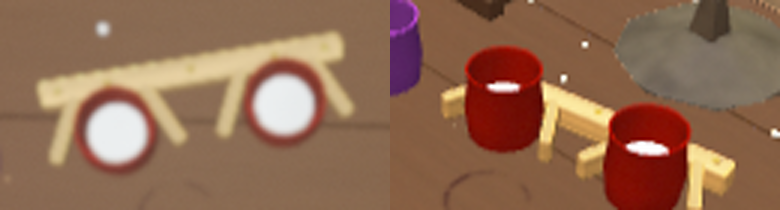

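Both glasses stand upright, one in each bay, at the same depth against the bar: top view at (116,130) and (283,102) in the crop, and the scene view agrees.

```bash
python3 -c "
from station import *
print(hand_in())"
```

```text
the job is handed in; nothing more can be done
None
```

Job handed in, no verdict returned: both red glasses stand upright against the back bar, one in each bay, at about 18 s of the 72 s allowed; I never touched the cork, matchbox or cup.

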